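# Hang the turning patterns from the hasped chest on the rail

## Task

Get the turner's patterns ready by the lathe: swing the hasp off its staple, open the chest, and hang every pattern that is in it on the rail - hook each one over the plain end of the rod, next to the chest, and slide it along on the rod, without lifting it off over the bands, until its hook sits wholly on a brass band, one pattern to a band. Then shut the lid, swing the hasp fully home over the staple again, and leave the other things on the bench where they are.

Things in the scene. Friction and masses are not known exactly. Their poses are not given: they have to be found in the camera images.
- chest: Plywood chest, 160 mm deep (local x) by 300 mm wide (local y), walls 9 mm thick and 140 mm high, fixed on the bench. Origin: centre of its underside; local -x is its front (hasp side, towards the robot), +x its hinged side, z up. Inner floor 9 mm above the bench.
- lid (a joint): Lid angle in rad: 0 shut, grows as the front edge rises, stop at 1.8. Hinge line is parallel to the chest's local y, at chest-local x = +80 mm, z = 140 mm. The lid is a flat board 164 x 304 x 12 mm, 0.3 kg; the hinge is stiff (0.6 N m), so the lid stays at any angle; lifting at a pull takes about 6 N.
- pull_left (a point): Centre of the turned wooden T pull (flat-ended dowel 34 mm long along chest y, 22 mm in diameter, on a 14 mm neck) on the lid's top, chest-left (+y) side, near the front edge: in the shut lid at chest-local x = -52, y = +95, z = 180 mm (28 mm above the lid's top). Pinched by its ends (fingers closing along chest y) it turns in the grip as the lid swings.
- pull_right (a point): The same pull on the other side (chest-local y = -95 mm).
- hasp (a joint): Hasp angle in rad relative to the lid: 0 = leaf hangs down against the chest front over the staple (home), grows as the leaf swings outwards and up, 1.5 = sticks straight out, stop at 1.9. Pivot line parallel to the chest's y, at chest-local x = -88 mm, z = 146 mm when the lid is shut. A little friction (0.025 N m): the leaf stays where it is left.
- hasp_tab (a point): Rolled finger tab at the end of the hasp leaf: its centre; a round-ended bar 32 mm long along chest y, 12 mm in diameter. Shut, it is at chest-local x = -114, y = 0, z = 112 mm (26 mm out from and 34 mm below the pivot line). It can be pinched by its ends from above (fingers closing along chest y); turns stiffly in the grip: grip lightly or re-grip on the way, or it lifts the lid.
- rail: Rail stand fixed on the bench: a steel rod of 12 mm diameter, horizontal along local y, its axis 165 mm above the bench, between two 24 mm square posts at local y = -230 and +230 mm whose tops stand at 180 mm. Origin: on the bench under the rod's middle; +x across the rod, away from the robot. Plain loading end: local y -200 to -30 mm (next to the chest); the brass bands lie beyond it.
- band1 (a point): Centre of brass band 1 on the rod's axis (rail-local y = 20 mm). The band is a flush sleeve 36 mm long; the one nearest the loading end.
- band2 (a point): Centre of brass band 2 on the rod's axis (rail-local y = 95 mm). The band is a flush sleeve 36 mm long; the middle one.
- band3 (a point): Centre of brass band 3 on the rod's axis (rail-local y = 170 mm). The band is a flush sleeve 36 mm long; the one farthest from the loading end.
- bun_grip (a point): bun pattern: centre of the dark wooden grip block (26 mm in local x, 14 mm in local y, 34 mm high) at its top; z up. The pattern is 126 mm tall, 0.1-0.22 kg: grip, below it a steel C-hook 16 mm wide, then a turned wooden piece 42 mm high, bun-foot shape (round belly 60 mm across, waist near the top). Its flat underside is 109 mm below this point. May be absent.
- bun_hook (a point): bun: where the rod's axis lies once hung, on the pattern's axis, 25 mm below the grip's centre; the seat is a self-centring V. Local -x of it is the back stem (15 mm off). The mouth opens to local +x, from 10 mm (lip, at x 14-18 mm) to 38 mm (foot plate) below this point: pass the rod in there, 24 mm below this point, by moving the hanger to +x, then lower it. May be absent.
- ogee_grip (a point): ogee pattern: centre of the dark wooden grip block (26 mm in local x, 14 mm in local y, 34 mm high) at its top; z up. The pattern is 126 mm tall, 0.1-0.22 kg: grip, below it a steel C-hook 16 mm wide, then a turned wooden piece 42 mm high, ogee shape (60 mm foot, long slim neck). Its flat underside is 109 mm below this point. May be absent.
- ogee_hook (a point): ogee: where the rod's axis lies once hung, on the pattern's axis, 25 mm below the grip's centre; the seat is a self-centring V. Local -x of it is the back stem (15 mm off). The mouth opens to local +x, from 10 mm (lip, at x 14-18 mm) to 38 mm (foot plate) below this point: pass the rod in there, 24 mm below this point, by moving the hanger to +x, then lower it. May be absent.
- reel_grip (a point): reel pattern: centre of the dark wooden grip block (26 mm in local x, 14 mm in local y, 34 mm high) at its top; z up. The pattern is 126 mm tall, 0.1-0.22 kg: grip, below it a steel C-hook 16 mm wide, then a turned wooden piece 42 mm high, reel shape (two thick discs, 60 and 52 mm across, and a groove). Its flat underside is 109 mm below this point. May be absent.
- reel_hook (a point): reel: where the rod's axis lies once hung, on the pattern's axis, 25 mm below the grip's centre; the seat is a self-centring V. Local -x of it is the back stem (15 mm off). The mouth opens to local +x, from 10 mm (lip, at x 14-18 mm) to 38 mm (foot plate) below this point: pass the rod in there, 24 mm below this point, by moving the hanger to +x, then lower it. May be absent.
- tub: White plastic tub, 90 mm across, 85 mm high; a bystander. Origin: centre of its underside.
- hex_blank: Hexagonal wood blank, 90 mm across, 34 mm high, under the rail; a bystander. Origin: centre of its underside.
- hex_blank2: Hexagonal wood blank, 80 mm across, 30 mm high, before the chest; a bystander. Origin: centre of its underside.
- sanding_block: Cork sanding block 90 x 55 x 24 mm under the plain end of the rail; a bystander. Origin: centre of its underside.
- chuck: Steel lathe chuck, 92 mm across, 71 mm high; a bystander. Origin: centre of its underside.

How it is judged (in metres and radians):
On the way, in this order (a step that is already met when the one before it is completed fails the run):
1. the hasp is swung off the staple (over 1.0 rad) with the lid still shut (value of joint hasp above 1 rad and value of joint lid below 0.1 rad), for 0.2 s.
2. the chest lid is open (over 1.35 rad) (value of joint lid above 1.35 rad), for 0.2 s.
At the end, for the whole second after the job is handed in: Lid shut (under 0.05 rad), hasp home (under 0.15 rad), and every pattern present hangs upright (within 0.2 rad) and still on the rod with its hook point within 14 mm of the centre of a brass band (one pattern to a band) (value of joint lid below 0.05 rad and value of joint hasp below 0.15 rad and (distance between bun_hook and band1 below 0.014 m or distance between bun_hook and band2 below 0.014 m or distance between bun_hook and band3 below 0.014 m) and angle between each of bun_grip, ogee_grip, reel_grip's own z axis and vertical below 0.2 rad and linear speed of each of bun, ogee, reel below 0.03 m/s and (distance between ogee_hook and band1 below 0.014 m or distance between ogee_hook and band2 below 0.014 m or distance between ogee_hook and band3 below 0.014 m) and (distance between reel_hook and band1 below 0.014 m or distance between reel_hook and band2 below 0.014 m or distance between reel_hook and band3 below 0.014 m)); the robot touches nothing.
It fails at once if the lid is up (over 0.15 rad) while the hasp is down (under 0.25 rad) (value of joint lid above 0.15 rad and value of joint hasp below 0.25 rad).
It fails at once if a pattern is lifted on to, off or along just above the banded part of the rod (hook 15 to 60 mm above its seat within 30 mm of the rod) instead of being slid along it ((y of bun_hook in the frame of rail between -0.02 and 0.22 m and x of bun_hook in the frame of rail between -0.03 and 0.03 m and z of bun_hook in the frame of rail between 0.18 and 0.225 m) or (y of ogee_hook in the frame of rail between -0.02 and 0.22 m and x of ogee_hook in the frame of rail between -0.03 and 0.03 m and z of ogee_hook in the frame of rail between 0.18 and 0.225 m) or (y of reel_hook in the frame of rail between -0.02 and 0.22 m and x of reel_hook in the frame of rail between -0.03 and 0.03 m and z of reel_hook in the frame of rail between 0.18 and 0.225 m)).
It fails at once if a bystander is shoved more than 40 mm or tipped over (distance of any of tub, hex_blank, hex_blank2, sanding_block, chuck from where it was at the start of the episode above 0.04 m or angle between any of tub, hex_blank, hex_blank2, sanding_block, chuck's own z axis and vertical above 0.5 rad).
Of bun, ogee, reel only 2 to 3 are there at a start; the rules pass over those that are not, and their reading is None.
At some moment in a run one of bun, ogee, reel may be knocked a few centimetres aside while the robot is not near it.
It also fails if it takes over 210 s, if anything falls off the work surface, if the arm or the gripper's body presses on something with over 40 N, if the wrist force passes 120 N, or if a joint passes its speed limit or range.

## Robot

A 6-joint arm with a two-finger parallel gripper is mounted at the origin on the work surface. World frame = base frame: x ahead of the robot, y to its left, z up, the work surface at z = 0. Lengths are in m, angles in degrees, forces in N, time in s.
With the tool pointing down it reaches from about 0.35 to 0.875 m from the base axis. Payload 4.2 kg.
Tool frame: the origin (TCP) lies midway between the tips of the shut fingers; the grasp point (between the pads) lies 19 mm behind it; y points along the fingers, z is the direction in which the jaws open and shut, and the axes are right-handed (so a half turn about y gives the same grasp; the last joint's range is limited). The gripper opens to 87 mm and grips with 3 to 60 N. Pads are 19 mm wide; open, the fingers measure 117 mm over their backs; the gripper's body (75 mm by 190 mm) begins 51 mm behind the grasp point.
Start: joints at [85.978, 22.042, 0.453, 0, -68.411, -14.817], TCP at [0.202, 0.592, 0.223] pointing down, gripper open.
Joint ranges: [-179.83, 179.83], [-69.29, 118.12], [-61.27, 80.66], [-181.25, 117.63], [-171.15, -9.14], [-177.46, 177.46]. Speed limits (degrees/s): [159.86, 159.86, 180, 180, 180, 180].

## Interface

Orientations are given as [roll, pitch, yaw] about the fixed x, y, z axes, in that order (R = Rz(yaw) Ry(pitch) Rx(roll)).
In Python, from workcell import env gives the robot as it stands. The module is installed in compiled form; this text tells all that it offers. Calls block until the motion is done:
- env.goto(position, orientation): joint-space move of the TCP to a pose.
- env.move_straight(position, rotation=None, rate=0.15, force_limit=None): straight line of the TCP; rotation=None keeps the orientation; rate is the mean speed in m/s. With force_limit (N) it stops when the force on the tool has changed by that much, and returns True; else False.
- env.set_joints(angles): joint-space move.
- env.gripper_to(opening, grasp_force=None): opening from 0.0 (shut) to 1.0 (fully open); grasp_force is the grip in N (None keeps the last); returns when the fingers have stopped.
- env.dwell(seconds).
- env.inverse_kinematics(position, orientation): joint angles nearest the present ones, or None.
- env.read_state(): the state.
- env.grab_frame(name): name is "scene" or "top"; returns a dict with "image" (400x640x3 uint8, blue, green, red), "fx", "fy", "cx", "cy" (pixels), "D" ([k1, k2, p1, p2, k3] as OpenCV has them; the pictures are not rectified), "position" and "orientation" of the camera in the world. Camera axes: x right, y up, looking along -z (the intrinsics and any distortion apply to the point x, -y, -z); pixel columns grow to the right and rows downward; lengths in m; the calibration is good to about 2 mm. A picture is of the moment at which its call begins. There is no depth.
A pose or a line that the arm cannot do raises env.Unreachable and nothing moves.
- env.close_job(): hands the job in, once; it reports no verdict.
Trained networks look in a picture, given as the dict that the camera call returned (one of the last four; its "shot" number tells which), for a name from the list of things; names that differ only in an ending like _2 or _b are one class to them, and where a whole thing is asked for, a point or a joint stands for the part that bears it (a point fixed in the world has none). Each returns a list of dicts, best first, with "score" (0 to 1); they miss things now and then, are a little off and sometimes report something else, mostly with a low value. They report only what shows in the picture. A call takes as long as a camera call.
- env.search_frame(picture, thing): "xyz" ([x, y, z] in m, in world coordinates, good to about 4 mm: the middle of the surface that is visible of it).
- env.trace(picture, thing): "mask" (400x640 bool, what is visible of it).
The state is a dict: "clock": time; "joint_positions": joint angles; "qvel": joint speeds; "joint_torque": joint torques, N m; "position": TCP position; "tool_rot": TCP orientation; "force": force on the tool from outside, world axes, zero at the start; "wrist_torque": the same for the moment, N m; "opening": opening from 0.0 (shut) to 1.0 (fully open).
Only numpy, scipy, OpenCV 4.12 (cv2) and the standard library are available. Lean on these libraries where they do the work, as an engineer would, in place of code of your own. Each camera call takes 0.05 s, during which the arm holds its last target. There are 200 camera calls.

## Working session

There is one attempt and no reset: what is moved stays moved. The work goes in short steps, each a Python script; the robot and the scene stay as the last script left them, time stands still between calls to the robot, and variables do not carry over. Pictures are saved under pics/ and viewed, about 12 in all and at most 16, crops included, and the job is handed in when it is done.

```bash
mkdir -p pics; cat > h.py <<'E'
from workcell import env
import numpy as np, cv2
from scipy.spatial.transform import Rotation as R
def st(): return env.read_state()
def shot(n,save):
    f=env.grab_frame(n); cv2.imwrite('pics/'+save+'.png',f['image']); return f
def P(s=''):
    q=st(); print(s,round(q['clock'],1),np.round(q['position'],4),np.round(q['tool_rot'],1),'F',np.round(q['force'],1),'op',round(q['opening'],3))
E
python3 - <<'E'
from h import *
P()
for n in ('scene','top'):
    f=shot(n,n+'0'); print(n,np.round(f['position'],3),f['orientation'],f['fx'],f['D'])
    for t in ['chest','pull_left','pull_right','hasp_tab','rail','tub','hex_blank','hex_blank2','sanding_block','chuck','bun_grip','ogee_grip','reel_grip','band1']:
        try: r=env.search_frame(f,t)
        except Exception as e: print(t,e); continue
        print(t,[(np.round(a['xyz'],3).tolist(),round(a['score'],2)) for a in r[:3]])
E
```

```text
0.0 [0.2016 0.591  0.2215] [-89.9   0.  161.1] F [-0.5 -0.4 -0.4] op 1.0
scene [ 1.021 -0.569  1.118] [38.54487575  0.67790332 37.05100073] 480.13919703688583 [-0.10951084  0.          0.          0.          0.        ]
chest [([0.59, -0.273, 0.155], 0.6)]
pull_left [([0.561, -0.267, 0.151], 0.71)]
pull_right [([0.564, -0.267, 0.151], 0.78), ([0.59, -0.275, 0.155], 0.48)]
hasp_tab [([0.682, 0.028, 0.054], 0.32)]
rail [([0.692, 0.127, 0.055], 0.68), ([0.482, 0.161, 0.065], 0.58), ([0.562, -0.268, 0.152], 0.35)]
tub [([0.681, 0.032, 0.049], 0.63)]
hex_blank [([0.482, 0.37, 0.035], 0.65), ([0.354, -0.348, 0.03], 0.65), ([0.485, 0.163, 0.064], 0.48)]
hex_blank2 [([0.482, 0.37, 0.035], 0.65), ([0.354, -0.348, 0.03], 0.65), ([0.485, 0.163, 0.064], 0.48)]
sanding_block []
chuck [([0.695, 0.129, 0.053], 0.97)]
bun_grip [([0.468, -0.231, 0.149], 0.62)]
ogee_grip [([0.353, -0.345, 0.03], 0.67)]
reel_grip []
band1 [([0.484, 0.165, 0.07], 0.85), ([0.694, 0.125, 0.053], 0.44)]
top [0.393 0.067 1.295] [ 6.90659963e+00  8.18083888e-02 -9.13041681e+01] 439.24043534188036 [0.01073365 0.         0.         0.         0.        ]
chest [([0.546, -0.248, 0.156], 0.66)]
pull_left [([0.552, -0.255, 0.155], 0.88)]
pull_right [([0.557, -0.256, 0.154], 0.81)]
hasp_tab [([0.461, -0.228, 0.117], 0.63)]
rail [([0.47, 0.342, 0.088], 0.71)]
tub [([0.472, 0.344, 0.088], 0.69), ([0.698, 0.018, 0.03], 0.59)]
hex_blank [([0.353, -0.338, 0.028], 0.87), ([0.465, 0.386, 0.035], 0.78)]
hex_blank2 [([0.353, -0.338, 0.028], 0.87), ([0.465, 0.386, 0.035], 0.78)]
sanding_block [([0.466, 0.165, 0.026], 0.9), ([0.474, 0.342, 0.084], 0.26)]
chuck [([0.674, 0.138, 0.057], 0.77)]
bun_grip []
ogee_grip []
reel_grip [([0.545, -0.248, 0.155], 0.68)]
band1 [([0.472, 0.343, 0.091], 0.86), ([0.356, -0.339, 0.03], 0.6)]
```

View pics/top0.png

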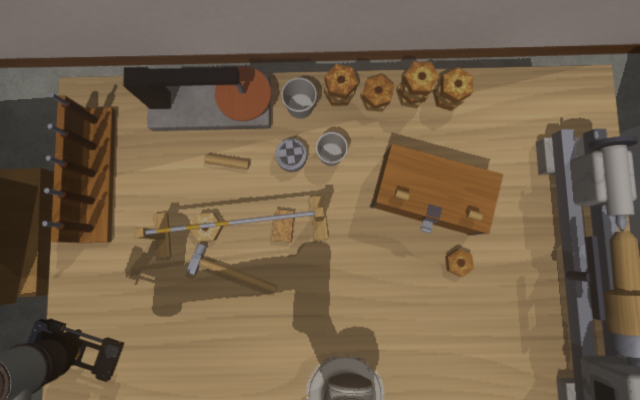

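View pics/scene0.png

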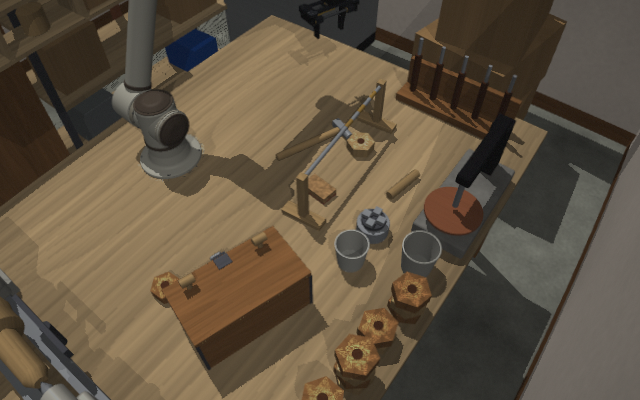

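The top view shows the chest lid with corners (391,147), (500,183), (490,233) and (378,196). The pulls are at (403,194) and (474,213), the hasp tab is at about (428,226), and the rail runs from post (143,232) to post (319,212). Next I'll enlarge crops so I can pick accurate pixels.

```bash
cat >> h.py <<'E'
def ray(f,uv):
    K=np.array([[f['fx'],0,f['cx']],[0,f['fy'],f['cy']],[0,0,1]])
    p=cv2.undistortPoints(np.array([[uv]],float),K,np.array(f['D'],float))[0,0]
    d=R.from_euler('xyz',f['orientation'],degrees=True).as_matrix()@np.array([p[0],-p[1],-1.])
    return np.array(f['position']),d
def atz(f,uv,z):
    o,d=ray(f,uv); return o+d*(z-o[2])/d[2]
def proj(f,X):
    K=np.array([[f['fx'],0,f['cx']],[0,f['fy'],f['cy']],[0,0,1]])
    M=R.from_euler('xyz',f['orientation'],degrees=True).as_matrix()
    q=(np.atleast_2d(X)-np.array(f['position']))@M
    q=q*[1,-1,-1]
    return cv2.projectPoints(q,np.zeros(3),np.zeros(3),K,np.array(f['D'],float))[0][:,0]
def tri(*a):
    A=0;b=0
    for f,uv in a:
        o,d=ray(f,uv); d=d/np.linalg.norm(d); m=np.eye(3)-np.outer(d,d); A=A+m;b=b+m@o
    return np.linalg.solve(A,b)
E
python3 - <<'E'
from h import *
ft=shot('top','t1')
for t in ['lid','pull_left','hasp_tab','rail']:
    for a in env.trace(ft,t)[:2]:
        m=a['mask'].astype('uint8'); 
        print(t,round(a['score'],2),m.sum(),np.round(cv2.boxPoints(cv2.minAreaRect(cv2.findNonZero(m))),1).tolist())
im=ft['image']
a=cv2.resize(im[135:245,370:510],None,fx=4,fy=4,interpolation=cv2.INTER_CUBIC)
b=cv2.resize(im[195:255,130:340],None,fx=3.8,fy=3.8,interpolation=cv2.INTER_CUBIC)[:, :798]
cv2.imwrite('pics/c1.png',a);cv2.imwrite('pics/c2.png',b)
E
```

```text
lid 0.82 7440 [[370.8999938964844, 218.1999969482422], [390.79998779296875, 142.6999969482422], [504.3999938964844, 172.60000610351562], [484.5, 248.10000610351562]]
pull_left 0.86 7527 [[369.79998779296875, 217.89999389648438], [390.29998779296875, 142.1999969482422], [504.8999938964844, 173.1999969482422], [484.3999938964844, 248.89999389648438]]
hasp_tab 0.49 103 [[418.79998779296875, 228.39999389648438], [428.1000061035156, 215.1999969482422], [436.1000061035156, 220.8000030517578], [426.79998779296875, 234.10000610351562]]
rail 0.71 2446 [[130.6999969482422, 216.60000610351562], [323.3999938964844, 193.60000610351562], [328.79998779296875, 239.0], [136.10000610351562, 262.0]]
```

View pics/c1.png

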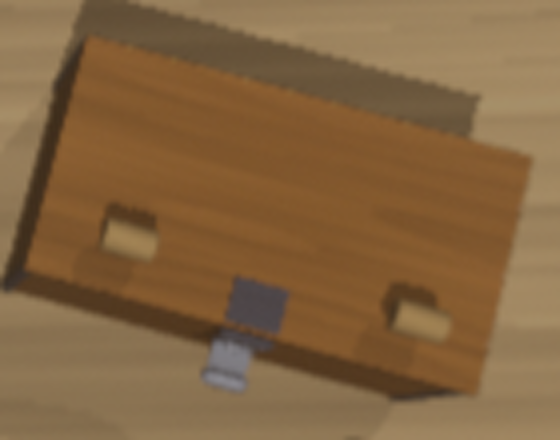

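View pics/c2.png

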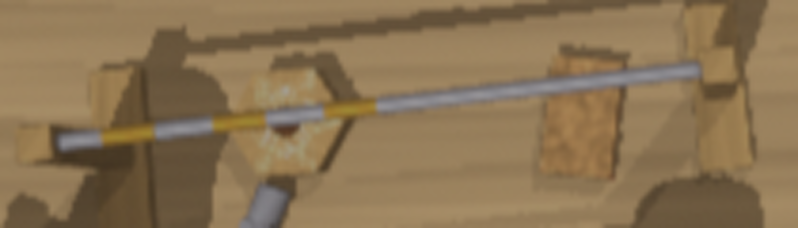

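The crops show the lid corners, pulls and tab clearly. The bands are at crop-2 x of about 128, 240 and 351, and the rod runs from (60,143) to (699,70). I'll fit both poses from these.

```bash
python3 - <<'E'
from h import *
from scipy.optimize import least_squares
f=env.grab_frame('top'); g=env.grab_frame('scene')
def fit(L,px,x0):
    L=np.array(L);px=np.array(px)
    def res(v):
        M=R.from_euler('z',v[2]).as_matrix(); return (proj(f,L@M.T+[v[0],v[1],0])-px).ravel()
    s=least_squares(res,x0); print(np.round(s.x[:2],4),np.degrees(s.x[2]).round(2),'res',np.round(s.fun.reshape(-1,2),1).tolist()); return s.x
c1=np.array([[87,37],[530,157],[478,393],[25,270],[130,240],[420,322],[224,380]])+0.
c1=(c1+.5)/4-.5+[370,135]
L=[[.08,.152,.152],[.08,-.152,.152],[-.084,-.152,.152],[-.084,.152,.152],[-.052,.095,.188],[-.052,-.095,.188],[-.114,0,.116]]
c=fit(L,c1,[.55,-.25,-.2])
c2=np.array([[128,133],[240,121],[351,107],[60,143],[699,70]])+0.
c2=(c2+.5)/3.8-.5+[130,195]
L2=[[0,.17,.171],[0,.095,.171],[0,.02,.171],[0,.217,.171],[0,-.217,.171]]
r=fit(L2,c2,[.47,.2,0])
np.save('poses.npy',[c,r])
im=g['image'].copy()
for L,v in ((L,c),(L2,r)):
    M=R.from_euler('z',v[2]).as_matrix()
    for p in proj(g,np.array(L)@M.T+[v[0],v[1],0]): cv2.circle(im,tuple(int(round(x)) for x in p),2,(0,0,255),-1)
cv2.imwrite('pics/s1.png',cv2.resize(im[60:380,130:430],None,fx=1.85,fy=1.85))
E
```

```text
[ 0.5552 -0.2575] -16.87 res [[-0.5, -0.5], [0.7, -0.3], [-0.2, 0.8], [-0.6, 0.3], [-0.1, 0.1], [0.5, -0.4], [0.0, 0.1]]
[0.474  0.2894] 5.15 res [[0.1, 0.2], [-0.0, 0.0], [-0.0, 0.4], [-0.4, -0.4], [0.4, -0.3]]
```

View pics/s1.png

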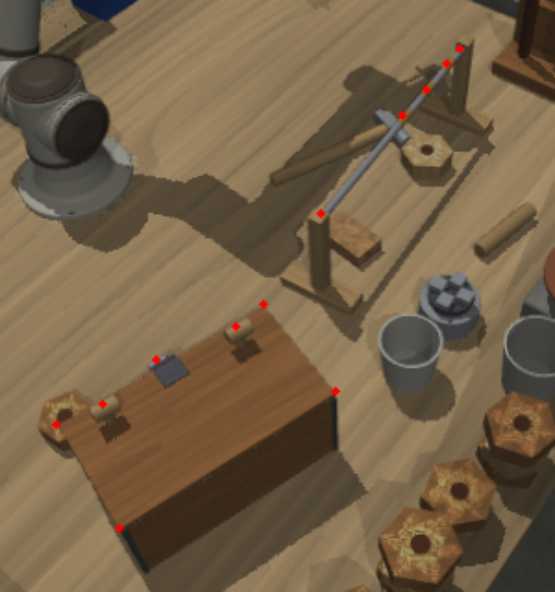

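The fit lands on the same features in the scene view, so the poses look sound. Next is the hasp: light pinches along an arc with re-grips.

```bash
cat >> h.py <<'E'
C,RL=np.load('poses.npy')
def fr(v):
    M=R.from_euler('z',v[2]).as_matrix(); return lambda p: M@np.array(p,float)+[v[0],v[1],0]
ch=fr(C); ra=fr(RL); CY=np.degrees(C[2]); RY=np.degrees(RL[2])
def down(yaw): return [-90.,0.,float((yaw+180)%360-180)]   # jaws along yaw+90
def tcp(p): return (np.array(p)-[0,0,.019]).tolist()        # grasp point -> TCP, tool down
def mv(p,yaw=None,rate=.15,fl=None):
    return env.move_straight(tcp(p),None if yaw is None else down(yaw),rate=rate,force_limit=fl)
def op(mm,F=None): env.gripper_to(float(mm/87.),F)
def tab(th):
    a=np.radians(37.4)+th; return ch([-.088-.0428*np.sin(a),0,.146-.0428*np.cos(a)])
def pull(th,s=1):
    a=np.arctan2(.040,.132)+th; r=np.hypot(.132,.040); return ch([.08-r*np.cos(a),.095*s,.14+r*np.sin(a)])
E
python3 - <<'E'
from h import *
# choose yaw branch
p=tab(0)
for y in (CY,CY+180):
    print(y,[np.round(q,0) if (q:=env.inverse_kinematics(tcp(x),down(y))) is not None else None for x in (p,pull(1.5),ra([0,-.1,.19]))])
y=CY if env.inverse_kinematics(tcp(p),down(CY)) is not None and abs(env.inverse_kinematics(tcp(p),down(CY))[5])<abs(env.inverse_kinematics(tcp(p),down(CY+180))[5]) else CY+180
print('yaw',y)
op(55,5)
mv(np.array([.35,.35,.35]),None)
env.goto(tcp(p+[0,0,.12]),down(y)); P()
print(mv(p+[0,0,.002],rate=.08,fl=8)); P('at tab')
op(0,4); P('gripped')
f=shot('top','h1'); cv2.imwrite('pics/h1.png',cv2.resize(f['image'][135:275,370:510],None,fx=4,fy=4))
E
```

```text
-16.86943363745729 [array([ -8.,  18., -27.,  -0., -45., -99.]), array([  -3.,   30.,   19.,   -0.,  -78., -104.]), array([  39.,   14.,  -19.,   -0.,  -57., -146.])]
163.1305663625427 [array([ -8.,  18., -27.,   0., -45.,  81.]), array([ -3.,  30.,  19.,   0., -78.,  76.]), array([ 39.,  14., -19.,   0., -57.,  34.])]
yaw 163.1305663625427
 7.0 [ 0.4466 -0.2239  0.2132] [-90.    0.  163.2] F [-0.   0.1 -0.4] op 0.632
False
at tab 8.6 [ 0.4464 -0.2245  0.0955] [-9.000e+01  1.000e-01  1.631e+02] F [-0.5 -0.3 -1.1] op 0.632
gripped 9.2 [ 0.4463 -0.224   0.095 ] [-90.    0.  163.1] F [0.3 4.4 1.5] op 0.357
```

View pics/h1.png

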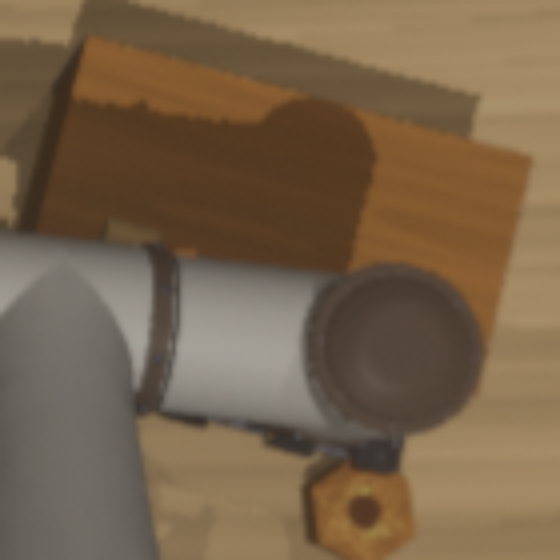

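The arm hides the tab in this view, but the fingers stopped at 31 mm, which matches the 32 mm tab. Now I'll swing it in steps.

```bash
python3 - <<'E'
from h import *
ths=np.radians([0,25,50,75,88])
for i in range(1,5):
    for t in np.linspace(ths[i-1],ths[i],4)[1:]:
        mv(tab(t),rate=.06)
    P('th%.2f'%ths[i])
    op(48)
    if i<4: mv(tab(ths[i]),rate=.06); op(0,4); P('regrip')
mv(tab(ths[-1])+[0,0,.15]); P()
env.goto(tcp([.42,.05,.35]),down(163))
f=shot('top','h2'); g=env.grab_frame('scene')
a=cv2.resize(f['image'][135:245,370:510],None,fx=3,fy=3);b=cv2.resize(g['image'][200:310,150:290],None,fx=3,fy=3)
cv2.imwrite('pics/h2.png',np.vstack([a,b])[:600])
im=np.hstack([a[:330,:400],b[:330,:400]]); cv2.imwrite('pics/h2.png',im)
E
```

```text
th0.44 10.0 [ 0.435  -0.2206  0.1074] [-9.000e+01  1.000e-01  1.631e+02] F [2.3 5.5 0.5] op 0.361
regrip 11.3 [ 0.4349 -0.2204  0.1071] [-90.1   0.  163.1] F [0.5 3.9 0.3] op 0.359
th0.87 12.1 [ 0.4295 -0.2189  0.1254] [-90.1  -0.  163.1] F [1.3 5.6 0.3] op 0.356
regrip 13.4 [ 0.4302 -0.219   0.125 ] [-90.1   0.  163.1] F [ 0.3  4.1 -0.5] op 0.355
th1.31 14.2 [ 0.4329 -0.22    0.144 ] [-90.   -0.  163.1] F [0.7 6.4 0.9] op 0.357
regrip 15.5 [ 0.4332 -0.2199  0.1432] [-90.1   0.  163.1] F [1.7 4.4 0.2] op 0.361
th1.54 16.3 [ 0.4375 -0.2214  0.152 ] [-90.   -0.  163.1] F [0.3 4.9 1.5] op 0.356
 18.0 [ 0.437  -0.2217  0.3008] [-9.000e+01 -1.000e-01  1.631e+02] F [-0.1 -0.4  0.3] op 0.549
```

View pics/h2.png

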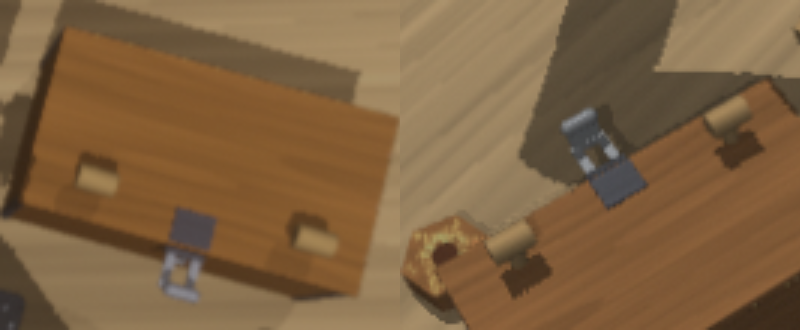

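The hasp sticks out and the lid is still shut. Next I'll raise the lid by the left pull to about 42°, then push it further open from underneath, so the gripper body stays clear of the raised hasp.

```bash
python3 - <<'E'
from h import *
op(52,20)
env.goto(tcp(pull(0)+[0,0,.1]),down(163.13))
print(mv(pull(0),rate=.1,fl=8)); op(0,20); P('grip')
for d in range(6,43,6): mv(pull(np.radians(d)),rate=.1); 
P('42')
op(52); mv(pull(np.radians(42))+[0,0,.1]); P()
op(0,10)
env.goto(tcp(ch([-.13,.12,.36])),down(163.13))
mv(ch([-.13,.12,.235+.019]))   # TCP z .235
P('pre')
n=[(-.03,.235),(.0,.245),(.03,.25),(.06,.25),(.083,.25)]
for x,z in n: print(mv(ch([x,.12,z+.019]),rate=.08,fl=30)); P()
mv(ch([.03,.12,.27])); mv(ch([.03,.12,.38]))
env.goto(tcp([.42,.05,.38]),down(163))
f=shot('top','o1'); g=env.grab_frame('scene'); cv2.imwrite('pics/o1s.png',g['image'])
a=cv2.resize(f['image'][120:250,360:520],None,fx=3,fy=3);b=cv2.resize(g['image'][150:280,100:205],None,fx=3,fy=3)
cv2.imwrite('pics/o1.png',np.hstack([a,b]))
for nm,k in (('top',f),('scene',g)):
  for t in ['bun_grip','ogee_grip','reel_grip','lid']:
    print(nm,t,[(np.round(a['xyz'],3).tolist(),round(a['score'],2)) for a in env.search_frame(k,t)[:3]])
E
```

```text
False
grip 22.2 [ 0.5333 -0.1511  0.1613] [-90.    0.  163.1] F [-0.6  3.1  1.3] op 0.389
42 24.2 [ 0.5892 -0.1684  0.2389] [-90.   -0.3 163.1] F [-3.8  5.3  1. ] op 0.388
 25.7 [ 0.5906 -0.1689  0.3379] [-9.000e+01 -1.000e-01  1.631e+02] F [ 0.2 -0.4 -1.2] op 0.599
pre 28.2 [ 0.4666 -0.1052  0.2356] [-9.000e+01  1.000e-01  1.631e+02] F [ 0.1 -0.1 -0.2] op 0.003
True
 29.2 [ 0.5391 -0.1279  0.2334] [-89.9  -1.2 163.1] F [-3.6  1.2  2.6] op 0.005
True
 29.6 [ 0.5406 -0.1289  0.2347] [-89.7  -2.7 163. ] F [-3.6  0.9  2.5] op 0.006
True
 29.9 [ 0.5421 -0.1298  0.2358] [-89.6  -4.1 163. ] F [-3.   0.5  2.9] op 0.002
True
 30.4 [ 0.5432 -0.1307  0.2366] [-89.5  -5.5 163. ] F [-3.5  1.   3. ] op 0.004
True
 30.9 [ 0.5443 -0.1314  0.2375] [-89.3  -6.9 163. ] F [-3.9  0.8  3. ] op 0.002
top bun_grip [([0.568, -0.17, 0.056], 0.79)]
top ogee_grip [([0.542, -0.242, 0.05], 0.89)]
top reel_grip [([0.512, -0.339, 0.048], 0.86)]
top lid [([0.615, -0.268, 0.288], 0.9), ([0.464, 0.39, 0.033], 0.46)]
scene bun_grip [([0.612, -0.276, 0.337], 0.34)]
scene ogee_grip [([0.486, 0.166, 0.025], 0.35)]
scene reel_grip [([0.612, -0.279, 0.342], 0.73)]
scene lid [([0.62, -0.289, 0.244], 0.77), ([0.487, 0.164, 0.022], 0.4)]
```

View pics/o1.png

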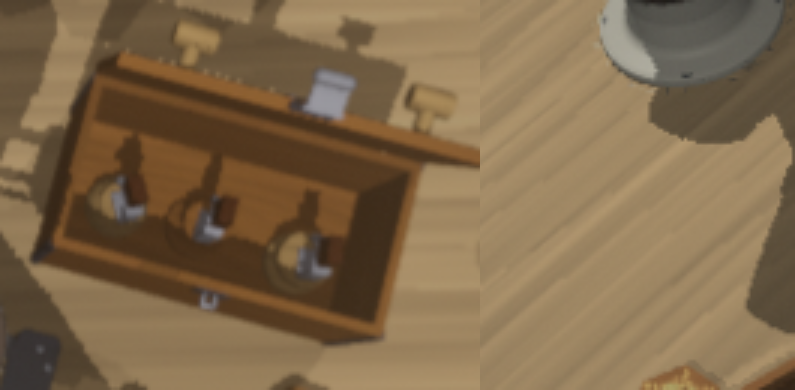

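All three patterns are in the chest, with grips at crop pixels of about (130,188), (222,213) and (325,252). The lid looks nearly upright, so I'll estimate its angle from the pulls and get the grip positions and yaws.

```bash
python3 - <<'E'
from h import *
f=env.grab_frame('top')
px=np.array([[195,42],[432,103]])/3.+[360,120]
for d in (65,70,75,80,85,90,95): print(d,np.round(proj(f,[pull(np.radians(d),1),pull(np.radians(d),-1)])-px,1).tolist())
im=f['image'][165:220,375:485]; cv2.imwrite('pics/g1.png',cv2.resize(im,None,fx=7,fy=7,interpolation=cv2.INTER_CUBIC))
for t in ('bun_grip','ogee_grip','reel_grip'):
    for a in env.search_frame(f,t)[:1]: print(t,np.round(proj(f,np.array(a['xyz'])),1))
for i in [[130,188],[222,213],[325,252]]:
    print(np.round(atz(f,np.array(i)/3.+[360,120],.135),4))
P()
E
```

```text
65 [[-4.1, 10.5], [-4.5, 11.3]]
70 [[-2.7, 5.6], [-3.1, 6.3]]
75 [[-1.5, 0.8], [-2.0, 1.5]]
80 [[-0.4, -3.8], [-1.0, -3.2]]
85 [[0.6, -8.3], [-0.3, -7.8]]
90 [[1.5, -12.5], [0.3, -12.1]]
95 [[2.2, -16.4], [0.6, -16.2]]
bun_grip [[399.6 188.7]]
ogee_grip [[425.  196.3]]
reel_grip [[458.4 207.2]]
[ 0.572  -0.1669  0.135 ]
[ 0.5477 -0.2474  0.135 ]
[ 0.5108 -0.3363  0.135 ]
 34.2 [0.42  0.05  0.361] [-90.   0. 163.] F [ 0.4  0.7 -0.4] op 0.004
```

View pics/g1.png

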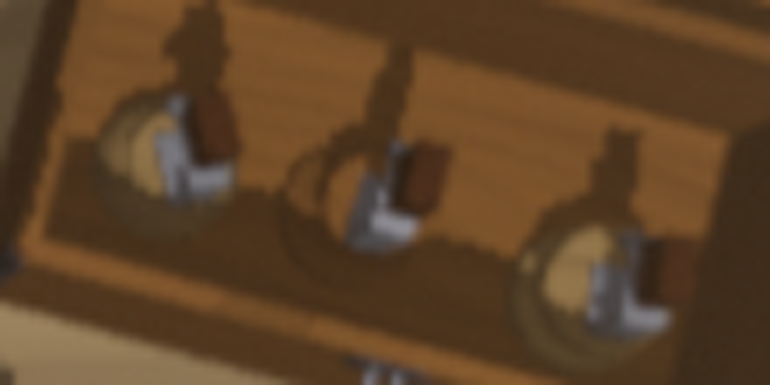

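The lid is at about 76° (1.33 rad), so it needs a bit more push. The grips' long sides run roughly along world x, with the hook stem on the robot side. Estimated yaws are bun +10°, ogee −18° and reel −14°. I'll push the lid on, then pick up the bun and lift it out.

```bash
cat >> h.py <<'E'
G0={'bun':((213,122),10),'ogee':((425,178),-18),'reel':((665,268),-14)}
def find(f,n):
    r=env.search_frame(f,n+'_grip'); return [(np.round(proj(f,np.array(a['xyz']))[0],1).tolist(),round(a['score'],2)) for a in r[:2]]
def pick(xy,psi):
    y=psi+180
    op(42,25); env.goto(tcp([xy[0],xy[1],.23]),down(y))
    if mv([xy[0],xy[1],.121],y,rate=.1,fl=8): P('HIT'); mv([xy[0],xy[1],.23],y); return False
    op(0,25); P('grip')
    mv([xy[0],xy[1],.33],y,rate=.15); P('lifted'); return st()['opening']*87>8
E
python3 - <<'E'
from h import *
y=163.13
env.goto(tcp(ch([-.02,.12,.38])),down(y)); mv(ch([-.02,.12,.269]),y)
print(mv(ch([.082,.12,.269]),y,rate=.08,fl=38)); P('push')
env.dwell(.3)
mv(ch([.0,.12,.269]),y); mv(ch([-.02,.12,.38]),y)
env.goto(tcp([.42,.05,.38]),down(y))
f=shot('top','l1')
print(find(f,'bun'),find(f,'ogee'),find(f,'reel'))
for n,(p,psi) in G0.items(): print(n,np.round(atz(f,(np.array(p)+.5)/7-.5+[375,165],.118),4))
for s in ('left',): 
    cv2.imwrite('pics/l1.png',cv2.resize(f['image'][110:250,360:520],None,fx=3,fy=3))
E
```

```text
False
push 37.5 [ 0.668  -0.1667  0.2495] [-9.000e+01 -1.000e-01  1.631e+02] F [-3.  -0.8 -0.1] op 0.006
[([398.4, 188.7], 0.56)] [([423.3, 196.0], 0.58), ([150.7, 227.0], 0.47)] [([458.0, 207.2], 0.92)]
bun [ 0.5763 -0.1749  0.118 ]
ogee [ 0.5526 -0.2556  0.118 ]
reel [ 0.5155 -0.3458  0.118 ]
```

View pics/l1.png

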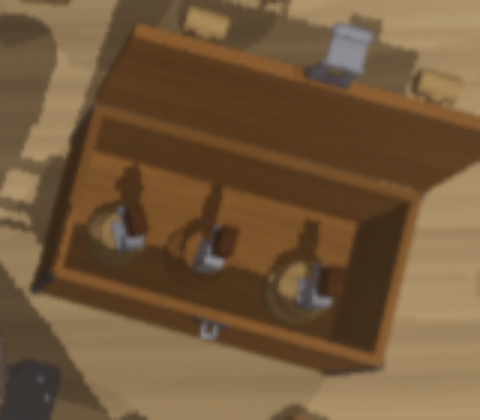

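The lid now stands past 90° and the patterns haven't moved. Picking the bun and hanging it.

```bash
cat >> h.py <<'E'
def hang(by,dx=0.):
    """hook the held pattern over the plain end, slide to rail y=by, release"""
    y=RY+180; p=lambda a,b,z: ra([a+dx,b,z])
    env.goto(tcp(p(-.09,-.115,.33)),down(y))
    mv(p(-.09,-.115,.214),y); P('pre')
    if mv(p(0,-.115,.214),y,rate=.06,fl=8): P('HIT in'); return False
    print('low',mv(p(0,-.115,.1885),y,rate=.03,fl=6)); P('seated')
    z=st()['position'][2]+.019
    print('slide',mv(p(0,by,z),y,rate=.08,fl=20)); P('slid'); return True
def release(by):
    q=st()['position']; y=RY+180
    op(30); env.dwell(.3); mv([q[0],q[1],.27],y,rate=.1); 
E
python3 - <<'E'
from h import *
if pick((.5755,-.172),10) :
    hang(-.112)
    f=shot('scene','b1'); g=env.grab_frame('top')
    a=cv2.resize(f['image'][70:220,260:400],None,fx=3,fy=3);b=cv2.resize(g['image'][150:270,200:340],None,fx=2.8,fy=3.75)
    cv2.imwrite('pics/b1.png',np.hstack([a[:450],b[:450,:370]]))
E
```

```text
grip 44.5 [ 0.5755 -0.172   0.102 ] [ -90.   -0. -170.] F [ 0.7 -0.3  0.1] op 0.163
lifted 46.1 [ 0.5751 -0.1719  0.3099] [-9.0e+01 -1.0e-01 -1.7e+02] F [ 0.1 -0.5 -1.1] op 0.158
pre 48.5 [0.3955 0.167  0.1957] [-9.000e+01  1.000e-01 -1.749e+02] F [ 0.9  0.4 -1.8] op 0.158
low True
seated 50.7 [0.4847 0.1748 0.1754] [ -90.     0.  -174.8] F [1.8 0.1 1.2] op 0.163
slide False
slid 51.0 [0.4843 0.1782 0.1754] [ -90.     0.  -174.8] F [0.6 1.  1.3] op 0.165
```

View pics/b1.png

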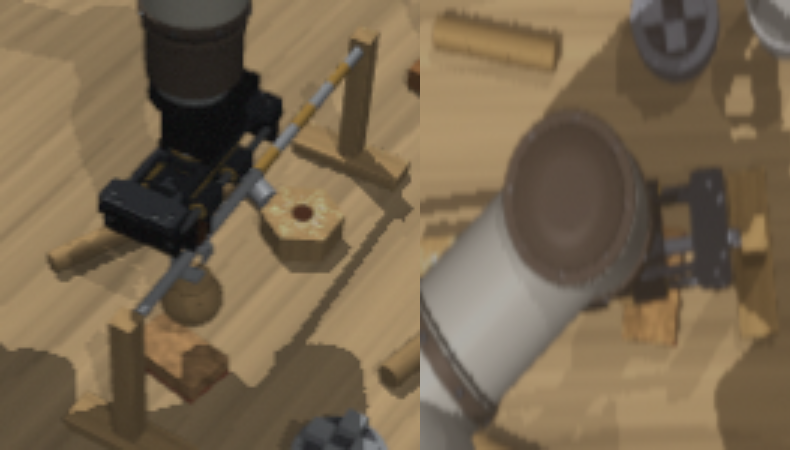

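The hook is over the rod with the rod in the mouth, and the seat height agrees to 1.4 mm. I'll let it settle, re-grip lightly and slide it to band 3.

```bash
cat >> h.py <<'E'
def settle():
    op(22); env.dwell(.4); op(0,8)
def slide(by):
    y=RY+180; q=st()['position']
    lx=(R.from_euler('z',-RL[2]).as_matrix()@(np.array(q)-[RL[0],RL[1],0]))[0]
    print('lx',round(lx,4),'slide',mv(ra([lx,by,q[2]+.019]),y,rate=.08,fl=25)); P('slid')
def away():
    mv(ra([0,-.1,.36]),RY+180); env.goto(tcp([.42,-.02,.38]),down(163))
E
python3 - <<'E'
from h import *
settle(); P('regrip'); slide(.17); release(.17); P('rel'); away()
f=shot('scene','b2'); g=env.grab_frame('top')
print(find(g,'bun'),find(g,'ogee'),find(g,'reel'))
a=cv2.resize(f['image'][70:200,280:400],None,fx=3,fy=3);b=cv2.resize(g['image'][190:260,130:260],None,fx=3,fy=3)
c=np.zeros((390,750,3),np.uint8);c[:,:360]=a;c[:210,360:]=b;cv2.imwrite('pics/b2.png',c)
E
```

```text
regrip 52.3 [0.4841 0.1779 0.1754] [ -90.     0.  -174.8] F [ 1.2 -0.6 -0.7] op 0.159
lx 0.0001 slide False
slid 56.0 [0.4588 0.4586 0.1754] [ -90.    -0.  -174.9] F [-0.3 -1.3  0.1] op 0.161
rel 57.8 [0.4584 0.4583 0.2501] [-8.990e+01 -1.000e-01 -1.749e+02] F [0.2 0.8 0.3] op 0.343
[([172.1, 231.9], 0.87), ([191.4, 222.8], 0.71)] [([424.8, 196.2], 0.64)] [([458.7, 207.7], 0.83), ([458.7, 262.6], 0.62)]
```

View pics/b2.png

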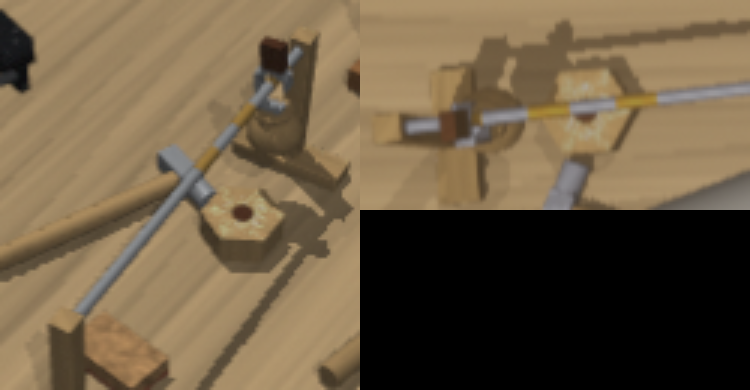

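The bun hangs upright on band 3, and ogee and reel haven't moved. Ogee goes next, then reel, with a position check before each pick.

```bash
python3 - <<'E'
from h import *
import sys
def one(n,xy,psi,by,exp):
    f=env.grab_frame('top'); r=find(f,n); print(n,r)
    if r and r[0][1]>.5 and np.hypot(*(np.array(r[0][0])-exp))>5: print('MOVED'); return False
    if not pick(xy,psi): print('pick fail'); return False
    if not hang(-.112): return False
    if st()['position'][2]>.180: print('not seated'); return False
    settle(); P('regrip'); slide(by); release(by); away(); return True
if one('ogee',(.551,-.253),-18,.095,(424,196)):
    one('reel',(.5145,-.343),-14,.02,(458.5,207.5))
f=shot('scene','r2'); g=env.grab_frame('top')
for n in ('bun','ogee','reel'): print(find(g,n))
a=cv2.resize(f['image'][70:200,280:400],None,fx=3,fy=3);b=cv2.resize(g['image'][170:270,130:260],None,fx=3,fy=3)
c=np.zeros((390,750,3),np.uint8);c[:,:360]=a;c[:300,360:]=b;cv2.imwrite('pics/r2.png',c)
E
```

```text
ogee [([425.2, 196.9], 0.89), ([190.8, 222.7], 0.41)]
grip 64.7 [ 0.5509 -0.2529  0.1019] [-90.  -0. 162.] F [-0.2  0.5 -0.3] op 0.157
lifted 66.2 [ 0.5506 -0.2528  0.3098] [-9.00e+01 -1.00e-01  1.62e+02] F [ 0.5 -0.1 -2.1] op 0.158
pre 68.8 [0.3955 0.1671 0.1958] [-9.000e+01  1.000e-01 -1.749e+02] F [ 0.9  0.3 -1.4] op 0.162
low True
seated 71.1 [0.4846 0.1748 0.1741] [ -90.     0.  -174.8] F [ 1.9 -0.5  2.4] op 0.161
slide False
slid 71.4 [0.4843 0.1782 0.1741] [ -90.     0.  -174.8] F [0.3 0.1 0.1] op 0.16
regrip 72.6 [0.4841 0.1778 0.1741] [ -90.     0.  -174.8] F [-0.2  0.  -0.4] op 0.161
lx 0.0001 slide False
slid 75.4 [0.4655 0.3839 0.1741] [ -90.    -0.  -174.9] F [-0.5 -2.   0.7] op 0.163
reel [([459.6, 206.3], 0.81)]
grip 83.6 [ 0.5144 -0.3429  0.1018] [-90.  -0. 166.] F [ 0.2  1.1 -0.4] op 0.154
lifted 85.1 [ 0.5141 -0.3427  0.3098] [-9.00e+01 -1.00e-01  1.66e+02] F [-0.  -0.7 -0.6] op 0.161
pre 87.9 [0.3954 0.167  0.1958] [-9.000e+01  1.000e-01 -1.749e+02] F [ 0.   1.  -0.5] op 0.158
low True
seated 90.2 [0.4847 0.1748 0.1742] [ -90.     0.  -174.8] F [ 2.5 -1.1  1.6] op 0.158
slide False
slid 90.5 [0.4843 0.1782 0.1743] [ -90.     0.  -174.8] F [ 0.   0.4 -0.3] op 0.16
regrip 91.7 [0.4841 0.1778 0.1742] [ -90.     0.  -174.8] F [ 0.4 -0.2 -0.2] op 0.165
lx 0.0 slide False
slid 93.5 [0.4722 0.3093 0.1742] [ -90.     0.  -174.9] F [ 1.2  0.7 -0.5] op 0.166
[([172.6, 231.5], 0.88)]
[([199.2, 229.9], 0.57)]
[([229.5, 225.6], 0.72), ([463.4, 140.5], 0.44)]
```

View pics/r2.png

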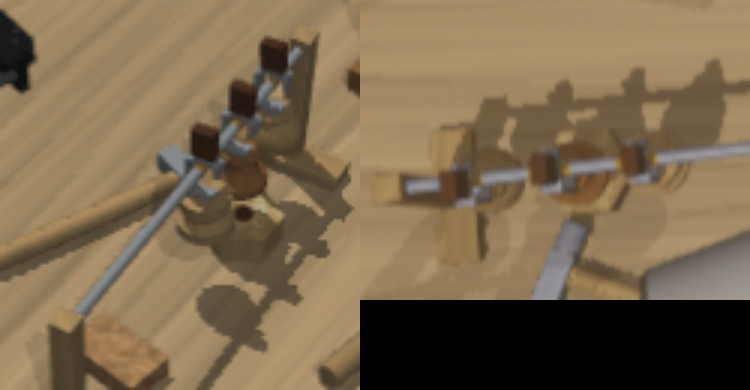

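All three hang upright, one on each band. Now I'll close the lid, pushing its outer face near the left edge, clear of the pull and hasp.

```bash
python3 - <<'E'
from h import *
y=163.13
op(0,10)
def tip(d,r=.14):
    t=np.radians(d); return ch([.08-r*np.cos(t)+.012*np.sin(t)+.010,.133,.14+r*np.sin(t)+.012*np.cos(t)])+[0,0,.019]
env.goto(tcp(ch([.10,.14,.45])),down(y)); mv(ch([.17,.14,.42]),y); mv(ch([.17,.133,.299]),y)
P('pre')
for d in range(90,-1,-6):
    h=mv(tip(d),y,rate=.08,fl=35)
    if h: print(d,'lim'); P()
print(mv(tip(0)-[0,0,.004],y,rate=.03,fl=15)); P('pressed')
mv(tip(0)+[0,0,.15],y); env.goto(tcp([.42,.05,.38]),down(163))
f=shot('top','k1'); g=env.grab_frame('scene')
a=cv2.resize(f['image'][135:245,370:510],None,fx=2.8,fy=2.8);b=cv2.resize(g['image'][200:310,150:290],None,fx=2.8,fy=2.8)
cv2.imwrite('pics/k1.png',np.hstack([a,b]))
E
```

```text
pre 101.2 [ 0.7568 -0.1797  0.2822] [-90.    0.2 163.1] F [-0.5  0.5  0.2] op 0.011
True
pressed 107.5 [ 0.5466 -0.1158  0.1524] [-8.990e+01  1.000e-01  1.632e+02] F [-0.3  1.   5.2] op 0.006
```

View pics/k1.png

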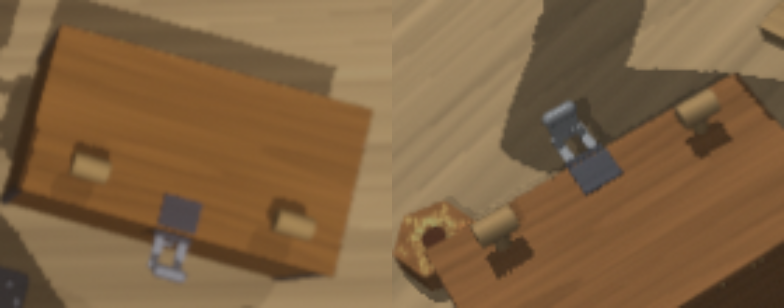

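The lid is shut and the hasp is still sticking out. I'll swing the hasp home in reverse and nudge it in with a light push.

```bash
python3 - <<'E'
from h import *
y=163.13
op(48,4)
ths=np.radians([88,63,38,14,0])
env.goto(tcp(tab(ths[0])+[0,0,.1]),down(y)); mv(tab(ths[0]),y,rate=.1,fl=8)
for i in range(1,5):
    op(0,4); print('op',round(st()['opening']*87,1))
    for t in np.linspace(ths[i-1],ths[i],4)[1:]: mv(tab(t),y,rate=.06)
    P('th%.2f'%ths[i]); op(48)
    if i<4: mv(tab(ths[i]),y,rate=.06)
p=tab(0); mv(p+[0,0,.12],y)
# nudge towards chest from outside
u=ch([1,0,0])-ch([0,0,0]); q=p-u*.05
mv(q+[0,0,.12],y); op(0,10); mv(q,y); print('nudge',mv(p-u*.008,y,rate=.03,fl=8)); P('nudge')
print('tip at chest x',np.round((np.array(st()['position'])-ch([0,0,0]))@u,4),'expected contact ~-.130')
mv(q,y); mv(q+[0,0,.2],y); env.goto(tcp([.35,.05,.40]),down(y))
f=shot('top','z1'); g=env.grab_frame('scene')
a=cv2.resize(f['image'][135:245,370:510],None,fx=2.8,fy=2.8);b=cv2.resize(g['image'][200:310,150:290],None,fx=2.8,fy=2.8)
c=cv2.resize(f['image'][180:270,130:335],None,fx=1.9,fy=1.9);d=cv2.resize(g['image'][70:220,270:450],None,fx=1.9,fy=1.9)
o=np.zeros((308+285,784,3),np.uint8);o[:308]=np.hstack([a,b]);o[308:308+c.shape[0],:c.shape[1]]=c;o[308:308+d.shape[0],392:392+d.shape[1]]=d
cv2.imwrite('pics/z1.png',o)
for t in ('hasp_tab','hex_blank','hex_blank2','sanding_block','chuck','tub','bun_grip','ogee_grip','reel_grip'): print(t,[(np.round(a['xyz'],3).tolist(),round(a['score'],2)) for a in env.search_frame(f,t)[:2]])
E
```

```text
op 30.9
th1.10 114.1 [ 0.4317 -0.2196  0.1347] [-9.000e+01  1.000e-01  1.631e+02] F [ 2.7  4.3 -0.6] op 0.358
op 30.9
th0.66 116.2 [ 0.4324 -0.2198  0.1163] [-9.000e+01  1.000e-01  1.631e+02] F [2.5 4.6 0.2] op 0.355
op 31.4
th0.24 118.3 [ 0.4399 -0.2221  0.1004] [-9.000e+01  1.000e-01  1.631e+02] F [ 3.   5.2 -0.3] op 0.354
op 30.7
th0.00 120.4 [ 0.4463 -0.2241  0.093 ] [-90.   -0.  163.1] F [0.5 6.3 1.3] op 0.354
nudge True
nudge 125.6 [ 0.4325 -0.2205  0.0919] [-90.   -0.5 163.1] F [-1.   0.1  0.7] op 0.009
tip at chest x -0.1281 expected contact ~-.130
hasp_tab [([0.463, -0.224, 0.117], 0.65), ([0.476, 0.273, 0.068], 0.45)]
hex_blank [([0.355, -0.335, 0.029], 0.78), ([0.466, 0.37, 0.034], 0.72)]
hex_blank2 [([0.355, -0.335, 0.029], 0.78), ([0.466, 0.37, 0.034], 0.72)]
sanding_block [([0.467, 0.166, 0.023], 0.75)]
chuck [([0.677, 0.138, 0.061], 0.66)]
tub [([0.699, 0.018, 0.027], 0.63)]
bun_grip [([0.455, 0.448, 0.131], 0.92)]
ogee_grip [([0.457, 0.379, 0.119], 0.94)]
reel_grip [([0.467, 0.301, 0.121], 0.88)]
```

View pics/z1.png

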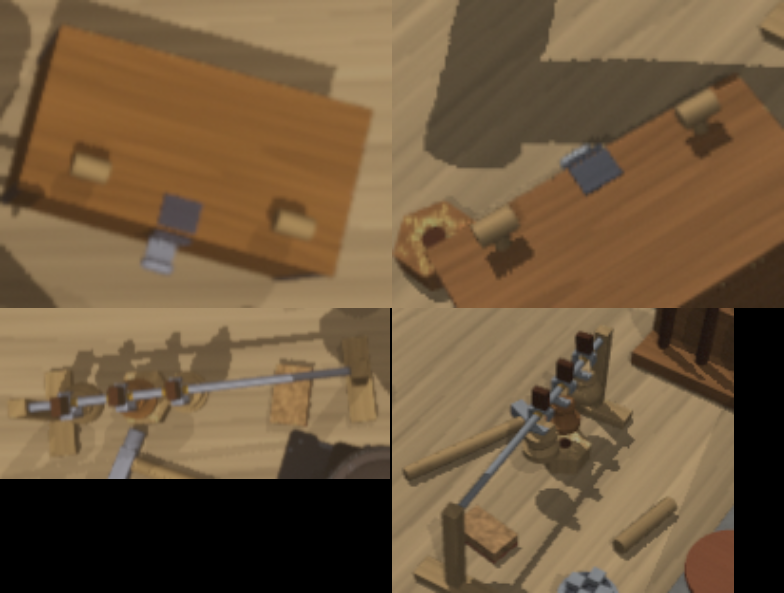

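The tab is back at its starting pixel, about (426,230), the lid is shut, and all three patterns hang upright at the bands. I'll do one numeric check of hook positions against the bands, then hand in.

```bash
python3 - <<'E'
from h import *
f=env.grab_frame('top');g=env.grab_frame('scene'); ok=True
for n,b in (('bun',.17),('ogee',.095),('reel',.02)):
    for k in (f,g):
        r=env.trace(k,n+'_grip')
        if r:
            v,u=np.nonzero(r[0]['mask']); e=proj(k,ra([0,b,.15])[None])[0]
            print(n,round(r[0]['score'],2),[u.mean().round(1),v.mean().round(1)],'expected ~',np.round(e,1))
P()
env.close_job()
E
```

```text
bun 0.72 [np.float64(170.5), np.float64(230.1)] expected ~ [166.2 230.2]
bun 0.88 [np.float64(371.7), np.float64(104.6)] expected ~ [370.5  99.1]
ogee 0.58 [np.float64(199.0), np.float64(228.5)] expected ~ [195. 227.]
ogee 0.77 [np.float64(360.4), np.float64(117.5)] expected ~ [359.1 112.9]
reel 0.84 [np.float64(227.5), np.float64(224.8)] expected ~ [223.7 223.7]
reel 0.6 [np.float64(348.0), np.float64(135.1)] expected ~ [346.9 127.5]
 129.5 [0.35  0.05  0.381] [-90.    0.  163.1] F [-0.4 -0.7  0.5] op 0.005
the job is handed in; nothing more can be done
```

I handed the job in at about 130 s of robot time, and the interface gives no verdict. All three patterns were in the chest. Each was hooked over the plain end of the rod and slid onto its own band: bun on band 3, ogee on band 2, reel on band 1.

- **Hasp and lid, start:** I swung the hasp out to about 1.5 rad with the lid still shut. The first push left the lid at about 1.33 rad. A second push took it past upright, to roughly 1.6 rad judging by where the gripper ended.
- **Hasp and lid, end:** Pressing the lid stopped at a height of 152 mm, which is the shut height. The hasp tab is back at its starting pixel, and the light nudge stopped where the tab should be when home.
- **Patterns:** They hang upright in both pictures. Gripper positions at release put each hook within about 2 mm of its band centre. The final picture check was coarser: offsets of 4–8 pixels, similar for all three. It used the visible middle of the whole pattern rather than the hook, so I took the offset as bias.
- **Other things on the bench:** In the last picture they are where they started. The one disagreement is the hex blank under the rail, which reads 16 mm off. It is partly hidden by the hung patterns, and nothing went near it.
- **Not explained:** During the first push on the lid, the 30 N force stop tripped five times although only about 5 N was read afterwards. I saw no ill effect.

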